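Draw the mandrel from behind the polish jars

TASK

First move the three jars that stand before the copper tube into the grey tray, leaving the steel rod in its tube. Then draw the rod out of the tube, a length at a time, and lay it centred in both Vs of the wooden stand while the jars wait in the tray. Last, put each jar back on the coaster of its lid's colour, upright and centred; never tip a jar over or let the rod drop on the bench.

Things in the scene. Friction and masses are not known exactly. Their poses are not given: they have to be found in the camera images.
- mandrel: Plain steel rod, 14 mm diameter, 240 mm long, 0.26 kg. Origin at its middle, on its axis; y runs along it. At the start it lies level in the copper tube, axis 42 mm above the bench, its -y end standing 60 mm out of the mouth, 180 mm inside. It slides freely, out towards the tube's -y, where the jars stand in its way. Let go with 105 mm or more inside, it stays within 4 degrees of level.
- tube: Copper tube, fixed, lying level on two dark wood blocks: 185 mm long, outside diameter 32 mm, bore 20 mm, axis 45 mm above the bench, top at 61 mm. Origin on the bench under the centre of its mouth; the y axis runs from the mouth into the tube, so the rod comes out towards -y.
- tray: Shallow grey painted tray, fixed: the side area. 80 mm (its x) by 200 mm (its y), 12 mm high, walls and floor 4 mm thick. Origin at the centre of its underside. The three jars fit side by side along its y, for instance at -62, 0 and +62 mm.
- cradle: Dark wood stand, fixed, with two V-shaped rests 120 mm apart (at y = -60 and +60 mm, each 12 mm thick). Base plate 70 mm (x) by 160 mm (y), 8 mm thick; origin at the centre of its underside. The rod lies in both Vs along the stand's y axis, its axis then 48 mm above the bench (V tips 42 mm apart at the height of 59 mm), and its middle over the middle of the stand.
- jar_red: Round white jar with a red lid, 42 mm diameter, 60 mm tall (the top 15 mm are the lid, of the same diameter), about 0.12 kg, loose. Origin at the centre of its underside, z up. At the start it stands on the red coaster.
- jar_blue: Round white jar with a blue lid, 42 mm diameter, 60 mm tall (the top 15 mm are the lid, of the same diameter), about 0.12 kg, loose. Origin at the centre of its underside, z up. At the start it stands on the blue coaster.
- jar_green: Round white jar with a green lid, 42 mm diameter, 60 mm tall (the top 15 mm are the lid, of the same diameter), about 0.12 kg, loose. Origin at the centre of its underside, z up. At the start it stands on the green coaster.
- coaster_red: Flat red disc fixed to the bench, 56 mm diameter, 3 mm thick, the place of the jar with the red lid. Origin at the centre of its underside. The three coasters lie in a row before the tube's mouth, centres about 64 mm apart, in any order.
- coaster_blue: Flat blue disc fixed to the bench, 56 mm diameter, 3 mm thick, the place of the jar with the blue lid. Origin at the centre of its underside. The three coasters lie in a row before the tube's mouth, centres about 64 mm apart, in any order.
- coaster_green: Flat green disc fixed to the bench, 56 mm diameter, 3 mm thick, the place of the jar with the green lid. Origin at the centre of its underside. The three coasters lie in a row before the tube's mouth, centres about 64 mm apart, in any order.
Things that resemble listed ones, but are neither listed nor needed, are in the scene too. Of the things shaped like the coaster_green, the green one is meant. There is more than one size of the coaster_red; the one meant has the size given above.

How it is judged (in metres and radians):
On the way, in this order (a step that is already met when the one before it is completed fails the run):
1. all three jars stand in the tray, the rod still in the tube (x of jar_red in the frame of tray between -0.032 and 0.032 m and y of jar_red in the frame of tray between -0.092 and 0.092 m and z of each of jar_red, jar_blue, jar_green in the frame of tray below 0.01 m and angle between each of jar_red, jar_blue, jar_green's own z axis and vertical below 0.12 rad and linear speed of each of jar_red, jar_blue, jar_green below 0.03 m/s and x of jar_blue in the frame of tray between -0.032 and 0.032 m and y of jar_blue in the frame of tray between -0.092 and 0.092 m and x of jar_green in the frame of tray between -0.032 and 0.032 m and y of jar_green in the frame of tray between -0.092 and 0.092 m and y of mandrel in the frame of tube above 0.03 m), for 0.2 s.
2. the rod lies centred in both Vs of the stand and is let go, while all three jars stand in the tray (x of jar_red in the frame of tray between -0.032 and 0.032 m and y of jar_red in the frame of tray between -0.092 and 0.092 m and z of each of jar_red, jar_blue, jar_green in the frame of tray below 0.01 m and angle between each of jar_red, jar_blue, jar_green's own z axis and vertical below 0.12 rad and linear speed of each of jar_red, jar_blue, jar_green, mandrel below 0.03 m/s and x of jar_blue in the frame of tray between -0.032 and 0.032 m and y of jar_blue in the frame of tray between -0.092 and 0.092 m and x of jar_green in the frame of tray between -0.032 and 0.032 m and y of jar_green in the frame of tray between -0.092 and 0.092 m and x of mandrel in the frame of cradle between -0.008 and 0.008 m and y of mandrel in the frame of cradle between -0.02 and 0.02 m and z of mandrel in the frame of cradle between 0.042 and 0.055 m and angle between the y axis of mandrel and the y axis of cradle, either way round below 0.08 rad and contact force between the fingers and mandrel below 0.1 N), for 0.2 s.
At the end, for the whole second after the job is handed in: Each jar stands upright (within 7 degrees) on the coaster of its lid's colour, within 12 mm of its centre; the rod lies in both Vs of the stand, its middle within 20 mm of the stand's middle along it, parallel to the stand within 4.5 degrees; all released and at rest (horizontal distance between jar_red and coaster_red below 0.012 m and height (world z) of each of jar_red, jar_blue, jar_green below 0.008 m and angle between each of jar_red, jar_blue, jar_green's own z axis and vertical below 0.12 rad and linear speed of each of jar_red, jar_blue, jar_green, mandrel below 0.03 m/s and horizontal distance between jar_blue and coaster_blue below 0.012 m and horizontal distance between jar_green and coaster_green below 0.012 m and x of mandrel in the frame of cradle between -0.008 and 0.008 m and y of mandrel in the frame of cradle between -0.02 and 0.02 m and z of mandrel in the frame of cradle between 0.042 and 0.055 m and angle between the y axis of mandrel and the y axis of cradle, either way round below 0.08 rad); the robot touches nothing.
It fails at once if the jar with the red lid is tipped over (more than 40 degrees) (angle between jar_red's own z axis and vertical above 0.7 rad).
It fails at once if the jar with the blue lid is tipped over (more than 40 degrees) (angle between jar_blue's own z axis and vertical above 0.7 rad).
It fails at once if the jar with the green lid is tipped over (more than 40 degrees) (angle between jar_green's own z axis and vertical above 0.7 rad).
It fails at once if the rod drops on the bench (its middle below 20 mm) (height (world z) of mandrel below 0.02 m).
It also fails if it takes over 125 s, if anything falls off the work surface, if the arm or the gripper's body presses on something with over 40 N, if the wrist force passes 120 N, or if a joint passes its speed limit or range.

ROBOT

A 6-joint arm with a two-finger parallel gripper is mounted at the origin on the work surface. World frame = base frame: x ahead of the robot, y to its left, z up, the work surface at z = 0. Lengths are in mm, angles in rad, forces in N, time in s.
With the tool pointing down it reaches from about 300 to 775 mm from the base axis. Payload 14.6 kg.
Tool frame: the origin (TCP) lies between the finger pads; the fingertips stand manip.tip_reach ahead of it and the grasp point (between the pads) lies 5 mm behind it (manip.tip_reach is the distance from the TCP to the fingertips, in mm); z points along the fingers, y is the line along which they close (so a half turn about z gives the same grasp; the last joint's range is limited). The gripper opens to 94 mm and grips with 3 to 60 N. Pads are 16 mm wide; open, the fingers measure 119 mm over their backs; the gripper's body (75 mm by 177 mm) begins 78 mm behind the grasp point.
Start: joints at [-1.37, 0.3, 1.521, -0, 1.321, -0.067], TCP at [145.529, -530.387, 219.446] pointing down, gripper open.
Joint ranges: [-3.03, 3.03], [-0.79, 2.21], [0.23, 2.52], [-1.04, 4.18], [0, 3.07], [-2.55, 2.55]. Speed limits (rad/s): [2.22, 2.22, 2.57, 3.14, 3.14, 3.14].

INTERFACE

Orientations are given as [roll, pitch, yaw] about the fixed x, y, z axes, in that order (R = Rz(yaw) Ry(pitch) Rx(roll)).
In Python, from cell import manip gives the robot as it stands. The module is installed in compiled form; this text tells all that it offers.
- The arm moves only by the shell command python3 -m creep 'ROWS' [FORCE]. ROWS is JSON, a list of rows, each a list of 3 entries, a list of its own where there are three numbers: the opening, from -1 (shut) to 1 (fully open), then the shift along the tool's x, y, z in cm, then the turn about the tool's z in units of 5 degrees (1.0 is 5 degrees). In form: [[grip, [tx, ty, tz], roll], ...]. A call has 1 to 12 rows; each row is the pose to reach, as a shift and turn from the pose commanded when the call began, along the tool's axes at that moment; what a row does not reach only later rows make up. A row lasts 1/10 s, in which the tool goes at most 50 mm and 8.59 degrees, less where a joint would pass 70% of its speed; a pose out of reach is approached as far as the arm can. A call with a gripper value outside its range is refused whole. The fingers move at their own pace and stop on an object; FORCE is the grip in N (left out, the last holds). Time passes only in rows, so rows that repeat a pose let the fingers close. It gives the time, the measured TCP pose, the force, the opening and the grip force at its end, in the units of the state.
- manip.read_state(): the state, without advancing time (a new reading comes with each control period).
- manip.camera(name): name is "scene" or "top" or "wrist"; returns the picture (400x640x3 uint8, red, green, blue); there is no depth.
- manip.camera_params(name): a dict with "fovy" (degrees; the focal length in pixels is half the picture's height over the tangent of half this angle, whatever the lens; pixels are square), "cx", "cy" (the principal point, pixels), "origin" and "attitude" of the camera in the world. Camera axes: x right, y down, z forward; pixel columns grow to the right and rows downward; lengths in mm; the calibration is good to about 2 mm. The wrist camera is an equidistant fisheye: a pixel r from the principal point sees the ray r / f radians off the axis. A picture is of the moment at which its call begins: read the wrist's pose just before it. camera_params takes no time and is no camera call; for the wrist camera it gives the pose at the moment of the call.
- manip.sign_off(): hands the job in; it is judged then, once.
The state is a dict: "clock": time; "joints": joint angles; "qd": joint speeds; "effort": joint torques, N m; "eef_pos": TCP position; "eef_rot": TCP orientation; "wrist_force": force on the tool from outside, world axes, zero at the start; "moment": the same for the moment, N m; "finger_gap": finger opening in mm; "finger_force": force on a finger pad.
Only numpy, scipy, OpenCV 4.12 (cv2) and the standard library are available. Lean on these libraries where they do the work, as an engineer would, in place of code of your own. Each camera call takes 0.05 s, during which the arm holds its last target. There are 200 camera calls.

## Working session

There is one attempt and no reset: what is moved stays moved. The work goes in short steps, Python scripts to look and compute and a shell command to move; the robot and the scene stay as the last step left them, time stands still between calls to the robot, and variables do not carry over. Pictures are saved under pics/ and viewed, at most 14 in all, crops included, and the job is handed in when it is done.

```bash
mkdir -p pics
python3 - <<'E'
from cell import manip
import cv2
print(manip.read_state(), manip.tip_reach)
for n in("scene","top","wrist"):
    print(n,manip.camera_params(n))
    cv2.imwrite(f"pics/{n}0.png",manip.camera(n)[:,:,::-1])
E
```

```text
{'clock': 0.0, 'joints': array([-1.36956828e+00,  3.00469266e-01,  1.52157455e+00, -3.36428159e-05,
        1.32071628e+00, -6.65929209e-02]), 'qd': array([ 1.16110926e-03, -1.03545567e-03,  1.19591900e-03, -1.20187110e-03,
        2.19461370e-05,  4.38593711e-04]), 'effort': array([-2.85621798e-03, -5.31816173e+01, -3.52744102e+01,  7.07436260e-02,
        2.43473402e-02, -5.43537840e-05]), 'eef_pos': array([ 145.48984818, -530.14981014,  218.89009659]), 'eef_rot': array([-3.14042563e+00, -4.51717235e-05,  2.67829286e-01]), 'wrist_force': array([ 0.23652122,  0.16377041, -0.29033478]), 'moment': array([0.00082925, 0.02595741, 0.0502137 ]), 'finger_force': 0.0, 'finger_gap': 94.10733503554552} 14.0
scene {'fovy': 50.56081430132265, 'cx': 322.288793461189, 'cy': 201.91262846241423, 'origin': array([1113.43937592, -135.00238206,  443.89520949]), 'attitude': array([-2.14111996,  0.010353  ,  1.40436466])}
top {'fovy': 43.54859004651976, 'cx': 322.97756133717354, 'cy': 196.3897135105344, 'origin': array([ 425.65034421,  -13.90582586, 1000.56982959]), 'attitude': array([-3.01040137, -0.02665403, -1.5750036 ])}
wrist {'fovy': 65.70646984690485, 'cx': 322.7264992496492, 'cy': 201.59883499051367, 'origin': array([ 222.57835982, -509.5949444 ,  384.55382331]), 'attitude': array([ 2.86755144e+00,  1.07570808e-03, -1.30263255e+00])}
```

View pics/top0.png

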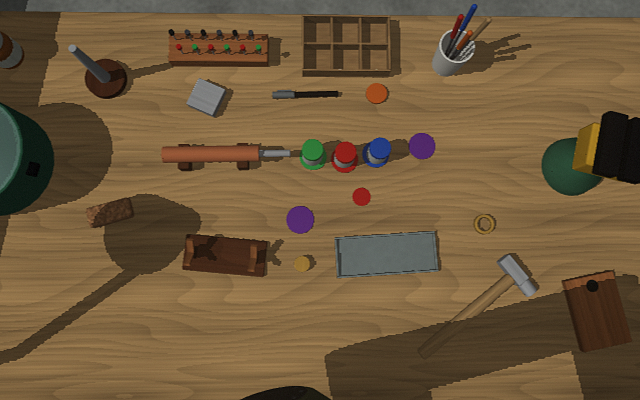

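View pics/scene0.png

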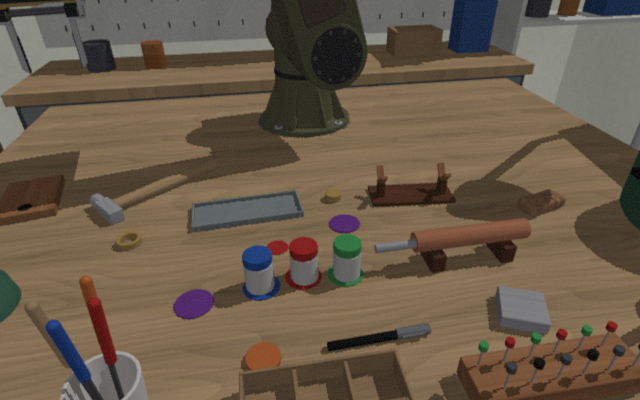

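The top view shows the tube at (162–260,153) with the rod end at about (290,153), and the jars at green (313,153), red (345,155) and blue (377,152). The tray is at (388,254) and the cradle at (226,256).

There are several discs that could be coasters:
- **Purple (300,219) and (422,146):** wrong colour.
- **Small red (361,196):** too small.
- **Orange (376,93):** wrong colour.
- **Under the jars:** the scene view shows coloured rims at green (346,275), red (304,278) and blue (261,288).

The coasters meant must be the ones under the jars, and I'll confirm that in a crop.

```bash
cat > h.py <<'E'
import numpy as np, cv2
from cell import manip
from scipy.spatial.transform import Rotation as R
def snap(n,save=None):
    p=manip.camera_params(n); im=manip.camera(n)
    if save: cv2.imwrite(f"pics/{save}.png",im[:,:,::-1])
    return im,p
def ray(p,uv,fish):
    f=200/np.tan(np.radians(p["fovy"])/2)
    d=np.array([uv[0]-p["cx"],uv[1]-p["cy"]])/f
    if fish:
        t=np.hypot(*d); v=np.r_[d*np.sin(t)/max(t,1e-9),np.cos(t)]
    else: v=np.r_[d,1.]
    v=R.from_euler("xyz",p["attitude"]).apply(v)
    return np.array(p["origin"]),v/np.linalg.norm(v)
def onz(p,uv,z,fish=False):
    o,v=ray(p,uv,fish); return o+v*(z-o[2])/v[2]
def tri(rays):
    A=np.zeros((3,3));b=np.zeros(3)
    for o,v in rays:
        M=np.eye(3)-np.outer(v,v);A+=M;b+=M@o
    x=np.linalg.solve(A,b)
    return x,[np.linalg.norm(np.cross(x-o,v)) for o,v in rays]
HUE={"red":[(0,6),(174,180)],"green":[(50,75)],"blue":[(105,122)],"orange":[(6,14)]}
def mask(im,c,smin=120,vmin=60):
    h=cv2.cvtColor(im,cv2.COLOR_RGB2HSV); m=np.zeros(im.shape[:2],np.uint8)
    for a,b in HUE[c]: m|=cv2.inRange(h,(a,smin,vmin),(b,255,255))
    return m
def blobs(m,amin=30):
    n,l,s,c=cv2.connectedComponentsWithStats(m)
    return [(tuple(np.round(c[i],1)),int(s[i][4]),tuple(s[i][:4])) for i in range(1,n) if s[i][4]>=amin]
E
python3 - <<'E'
from h import *
for n in("top","scene"):
    im=cv2.imread(f"pics/{n}0.png")[:,:,::-1];p=manip.camera_params(n)
    for c in("red","green","blue"):
        for b in blobs(mask(im,c),60): print(n,c,b,np.round(onz(p,b[0],60),0))
p=manip.camera_params("top")
for nm,uv,z in(("tray",(388,254),10),("cradle",(226,256),30),("mouth",(260,153),45),("tubeend",(162,154),45)):print(nm,np.round(onz(p,uv,z)))
im=cv2.imread("pics/scene0.png"); cv2.imwrite("pics/crop0.png",cv2.resize(im[190:320,170:420],(800,416),interpolation=2))
E
```

```text
top red ((np.float64(456.5), np.float64(25.7)), 115, (np.int32(450), np.int32(14), np.int32(14), np.int32(25))) [ 894. -308.   60.]
top red ((np.float64(344.7), np.float64(156.1)), 550, (np.int32(331), np.int32(142), np.int32(27), np.int32(31))) [628. -82.  60.]
top red ((np.float64(361.1), np.float64(196.4)), 257, (np.int32(352), np.int32(188), np.int32(19), np.int32(18))) [ 550. -112.   60.]
top green ((np.float64(14.5), np.float64(165.2)), 89, (np.int32(0), np.int32(130), np.int32(22), np.int32(63))) [609. 540.  60.]
top green ((np.float64(312.5), np.float64(153.2)), 510, (np.int32(300), np.int32(139), np.int32(26), np.int32(31))) [633. -20.  60.]
top blue ((np.float64(468.2), np.float64(15.7)), 116, (np.int32(460), np.int32(4), np.int32(17), np.int32(27))) [ 915. -333.   60.]
top blue ((np.float64(377.3), np.float64(150.5)), 492, (np.int32(363), np.int32(138), np.int32(28), np.int32(29))) [ 639. -144.   60.]
scene red ((np.float64(296.1), np.float64(248.2)), 800, (np.int32(267), np.int32(237), np.int32(51), np.int32(25))) [637. -97.  60.]
scene red ((np.float64(300.5), np.float64
[... 1368 characters left out ...]
int32(0), np.int32(40), np.int32(53))) [-869.  931.   60.]
scene blue ((np.float64(621.9), np.float64(7.1)), 506, (np.int32(603), np.int32(0), np.int32(37), np.int32(16))) [-1185.  1969.    60.]
scene blue ((np.float64(256.6), np.float64(257.8)), 594, (np.int32(242), np.int32(246), np.int32(30), np.int32(25))) [ 648. -154.   60.]
scene blue ((np.float64(263.1), np.float64(291.8)), 235, (np.int32(243), np.int32(277), np.int32(37), np.int32(23))) [ 716. -148.   60.]
scene blue ((np.float64(67.8), np.float64(350.2)), 945, (np.int32(46), np.int32(320), np.int32(45), np.int32(63))) [ 768. -363.   60.]
tray [ 442. -169.   10.]
cradle [439. 146.  30.]
mouth [637.  82.  45.]
tubeend [634. 271.  45.]
```

View pics/crop0.png

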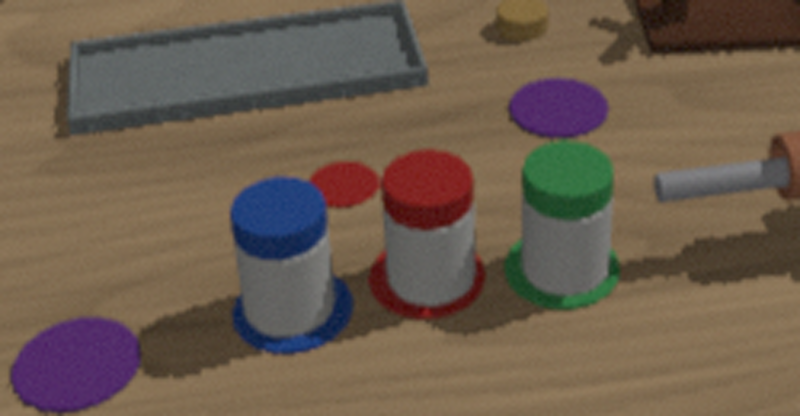

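The crop confirms it: each 56 mm rim carries its own jar, at (560,275) green, (428,285) red and (290,315) blue. The loose red disc at (345,184) is too small. Next I move to a viewing pose over the row, with the fingers across it.

```bash
python3 -m creep '[[1,[50,-33,-2],-14.93],[1,[50,-33,-2],-14.93],[1,[50,-33,-2],-14.93],[1,[50,-33,-2],-14.93],[1,[50,-33,-2],-14.93],[1,[50,-33,-2],-14.93],[1,[50,-33,-2],-14.93],[1,[50,-33,-2],-14.93],[1,[50,-33,-2],-14.93],[1,[50,-33,-2],-14.93],[1,[50,-33,-2],-14.93],[1,[50,-33,-2],-14.93]]' 20; python3 -m creep '[[1,[0,0,0],0],[1,[0,0,0],0],[1,[0,0,0],0]]'
python3 - <<'E'
from h import *
s=manip.read_state();print(s["eef_pos"],s["eef_rot"],s["joints"])
im,p=snap("wrist","w1");print(p["origin"],p["attitude"])
E
```

```text
clock: 1.35
eef_pos: [541.4, -77.9, 239.4]
eef_rot: [-3.141, 0.0, 1.571]
wrist_force: [-0.1, -1.1, 0.5]
finger_gap: 94.2
finger_force: 0.0
clock: 1.65
eef_pos: [539.8, -80.6, 239.3]
eef_rot: [-3.141, 0.0, 1.57]
wrist_force: [-0.3, -0.6, -0.5]
finger_gap: 93.9
finger_force: 0.0
[539.83045339 -80.58871918 239.29001194] [-3.14107963e+00  6.18546321e-05  1.56996001e+00] [-2.15217259e-01  2.76028096e-01  1.50507089e+00 -1.73382537e-04
  1.36098179e+00 -2.14344774e-01]
[540.81133786  -1.67879109 404.87109305] [ 2.86701682e+00 -8.97087134e-05 -4.58627311e-04]
```

View pics/w1.png

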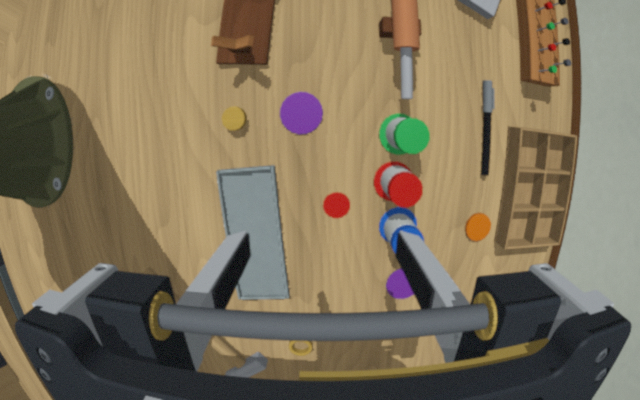

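The first wrist view shows the rod end at (405,95), lids at green (410,135) and red (405,188), and blue at (405,240) partly hidden by a finger. The tray is at (255,235) and the cradle at (245,30). I'll take two further views for triangulation.

```bash
python3 -m creep '[[1,[-11,4,0],0],[1,[-11,4,0],0],[1,[-11,4,0],0],[1,[-11,4,0],0],[1,[-11,4,0],0],[1,[-11,4,0],0]]' 20
python3 - <<'E'
from h import *
im,p=snap("wrist","w2");np.save("w2.npy",p,allow_pickle=True)
E
python3 -m creep '[[1,[25,-4,0],0],[1,[25,-4,0],0],[1,[25,-4,0],0],[1,[25,-4,0],0],[1,[25,-4,0],0],[1,[25,-4,0],0],[1,[25,-4,0],0],[1,[25,-4,0],0],[1,[25,-4,0],0]]'
python3 - <<'E'
from h import *
im,p=snap("wrist","w3");np.save("w3.npy",p,allow_pickle=True)
E
```

```text
clock: 2.3
eef_pos: [580.0, -189.2, 239.8]
eef_rot: [3.141, 0.0, 1.571]
wrist_force: [0.1, 0.3, -0.2]
finger_gap: 94.1
finger_force: 0.0
clock: 3.25
eef_pos: [540.5, 59.1, 239.5]
eef_rot: [3.142, 0.0, 1.569]
wrist_force: [-0.1, -0.3, 0.2]
finger_gap: 94.1
finger_force: 0.0
```

View pics/w2.png

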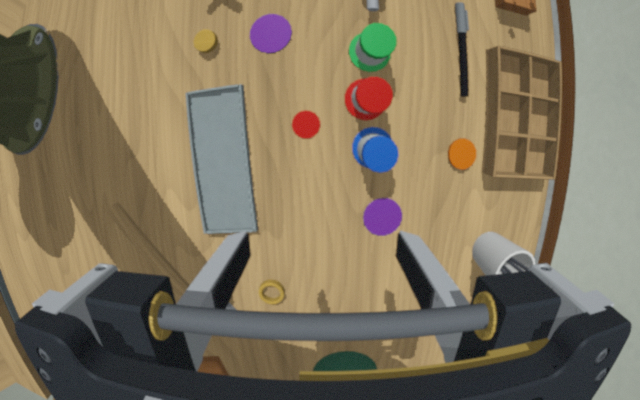

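View pics/w3.png

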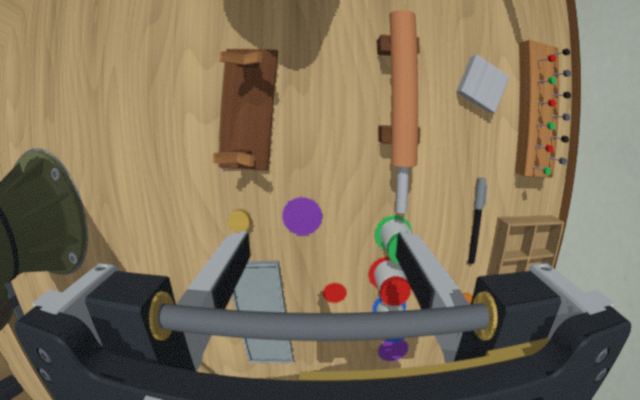

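Second view: lid tops at green (378,41), red (374,96) and blue (379,154), tray corners (188,94), (243,86), (256,229) and (206,234). Third view: tube from (402,15) to the mouth at (404,165), rod tip at (401,212), Vs at (243,57) and (235,158).

Run:
```python
from h import *
P={k:np.load(k+".npy",allow_pickle=True).item() for k in("w2","w3")}
p1=dict(P["w2"]);p1["origin"]=np.array([540.81133786,-1.67879109,404.87109305]);p1["attitude"]=np.array([2.86701682,-8.97e-5,-4.586e-4]);P["w1"]=p1;np.save("w1.npy",p1,allow_pickle=True)
for k in("w1","w2"):
    im=cv2.imread(f"pics/{k}.png")[:,:,::-1];hsv=cv2.cvtColor(im,cv2.COLOR_RGB2HSV)
    for c,g in(("green",(378,41)),("red",(374,96)),("blue",(379,154))):
        if k=="w1": g={"green":(411,135),"red":(406,188),"blue":(405,240)}[c]
        print(k,c,"V center",hsv[g[1],g[0]], "column",hsv[g[1]-30:g[1]+31:3,g[0],2].tolist(), "row",hsv[g[1],g[0]-39:g[0]+31:3,2].tolist())
def seg(im,lo,hi): return cv2.inRange(cv2.cvtColor(im,cv2.COLOR_RGB2HSV),lo,hi)
# tray/rod/cradle masks
im=cv2.imread("pics/w2.png")[:,:,::-1];h=cv2.cvtColor(im,cv2.COLOR_RGB2HSV)
print("tray",h[150,225],"wall",h[150,190:200].tolist())
im=cv2.imread("pics/w3.png")[:,:,::-1];h=cv2.cvtColor(im,cv2.COLOR_RGB2HSV)
print("tube",h[100,380:425:3].tolist());print("rod",h[190,390:416:2].tolist());print("cr",h[110,210:285:4].tolist()); print("wood",h[200,150])
```

```text
w1 green V center [ 69 172 166] column [170, 170, 169, 167, 149, 167, 167, 167, 166, 166, 166, 164, 163, 163, 162, 162, 137, 114, 116, 115, 114] row [164, 170, 135, 165, 160, 116, 118, 109, 150, 165, 166, 166, 166, 166, 163, 164, 164, 164, 163, 157, 174, 179, 178, 178]
w1 red V center [  1 207 180] column [112, 118, 113, 116, 155, 172, 181, 180, 181, 178, 180, 180, 179, 181, 178, 176, 165, 111, 120, 117, 119] row [174, 169, 161, 177, 178, 143, 115, 118, 178, 179, 180, 180, 179, 180, 179, 180, 180, 179, 176, 177, 180, 179, 173, 179]
w1 blue V center [107  17 135] column [116, 120, 111, 129, 173, 159, 165, 176, 166, 161, 135, 69, 33, 26, 30, 30, 31, 26, 28, 25, 27] row [170, 175, 168, 166, 162, 161, 137, 106, 119, 154, 143, 28, 48, 135, 165, 165, 165, 165, 165, 154, 174, 172, 172, 176]
w2 green V center [ 70 167 169] column [117, 128, 127, 142, 157, 171, 172, 170, 172, 171, 169, 170, 167, 168, 167, 132, 99, 104, 113, 114, 112] row [171, 164, 161, 173, 167, 173, 153, 120, 173, 171, 172, 167, 169, 169, 170, 168, 169, 169, 167, 155, 181, 172, 176, 181]
w2 red V center [  1 198 185] column
[... 741 characters left out ...]
12, 137, 123], [12, 136, 158], [12, 136, 171], [12, 132, 181], [12, 135, 183], [12, 134, 181], [13, 140, 179], [13, 131, 171], [12, 132, 154], [19, 98, 172], [18, 93, 178]]
rod [[19, 100, 158], [19, 101, 126], [18, 106, 108], [14, 48, 112], [105, 14, 145], [107, 14, 165], [102, 15, 175], [103, 10, 171], [109, 13, 155], [18, 51, 116], [18, 104, 140], [19, 95, 175], [20, 93, 184]]
cr [[19, 92, 172], [19, 94, 168], [19, 95, 164], [12, 143, 107], [12, 145, 100], [12, 150, 100], [11, 139, 97], [11, 149, 101], [11, 143, 109], [11, 138, 109], [11, 142, 104], [11, 138, 107], [12, 154, 103], [12, 143, 105], [12, 151, 103], [11, 137, 97], [18, 99, 147], [19, 99, 176], [19, 98, 177]]
wood [ 19  94 173]
```

```bash
cat >> h.py <<'E'
from scipy.optimize import least_squares
def comp(m,seed):
    m=m.copy();n,l=cv2.connectedComponents(m)
    ys,xs=np.nonzero(m);i=np.argmin((xs-seed[0])**2+(ys-seed[1])**2)
    c=(l==l[ys[i],xs[i]]).astype(np.uint8)
    ct=max(cv2.findContours(c,cv2.RETR_EXTERNAL,cv2.CHAIN_APPROX_NONE)[0],key=len)[:,0,:].astype(float)
    return c,ct
def circ(pts,r=None):
    f=lambda q:np.hypot(pts[:,0]-q[0],pts[:,1]-q[1])-(r or q[2])
    s=least_squares(f,[*pts.mean(0)[:2],r or 20],loss="soft_l1",f_scale=1.)
    return s.x,np.sqrt(np.mean(f(s.x)**2))
def load(k): return cv2.imread(f"pics/{k}.png")[:,:,::-1].copy(),np.load(k+".npy",allow_pickle=True).item()
E
python3 - <<'E'
from h import *
seeds={"w1":{"green":(411,135),"red":(406,188)},"w2":{"green":(378,41),"red":(374,96),"blue":(379,154)}}
rays={}
tp=manip.camera_params("top");np.save("top0.npy",tp,allow_pickle=True)
for k,d in seeds.items():
    im,p=load(k)
    for c,s in d.items():
        m,ct=comp(mask(im,c,110,146),s)
        w=np.array([onz(p,q,63,True) for q in ct]);x,e=circ(w)
        print(k,c,m.sum(),"circle z63",np.round(x,1),"rms",round(e,2))
        u=np.array(cv2.fitEllipse(ct.astype(np.float32))[0]);rays.setdefault(c,[]).append(ray(p,u,True))
im,p=load("top0")
for c,s in {"green":(313,150),"red":(345,150),"blue":(378,146)}.items():
    for vm in(130,):
        m,ct=comp(mask(im,c,110,vm),s);u=cv2.fitEllipse(ct.astype(np.float32))[0]
        print("top",c,m.sum(),np.round(u,1),np.round(onz(p,u,63),1));
        if c=="blue":rays[c].append(ray(p,u,False))
for c in rays: print(c,"tri",*[np.round(a,1) for a in tri(rays[c])])
im,p=load("w2");h=cv2.cvtColor(im,cv2.COLOR_RGB2HSV)
m,ct=comp(cv2.inRange(h,(80,10,60),(110,50,255)),(225,150))
w=np.array([onz(p,q,12,True)[:2] for q in ct],np.float32);print("tray",m.sum(),cv2.minAreaRect(w))
im,p=load("w3");h=cv2.cvtColor(im,cv2.COLOR_RGB2HSV)
m,ct=comp(cv2.inRange(h,(8,115,115),(15,255,255)),(405,100))
def sides(ct,z):
    w=np.array([onz(p,q,z,True)[:2] for q in ct],np.float32);r=cv2.minAreaRect(w);b=cv2.boxPoints(r);return r,b
print("tube z50",*sides(ct,50))
hh=cv2.inRange(h,(0,0,60),(180,60,255));hh[:168]=0
m,ct=comp(hh,(402,190));print("rod",m.sum(),*sides(ct,42))
cv2.imwrite("pics/cr3.png",cv2.resize(im[35:185,200:300,::-1],None,fx=4,fy=4,interpolation=2))
E
```

```text
w1 green 908 circle z63 [641.9 -20.4  19.3] rms 0.49
w1 red 913 circle z63 [636.9 -83.3  20. ] rms 0.76
w2 green 1077 circle z63 [637.8 -24.6  22.8] rms 5.75
w2 red 1280 circle z63 [633.6 -85.6  22.3] rms 4.0
w2 blue 1008 circle z63 [ 645.3 -150.7   19.9] rms 0.47Traceback (most recent call last):
  File "<stdin>", line 15, in <module>
cv2.error: OpenCV(4.12.0) /io/opencv/modules/imgproc/src/shapedescr.cpp:361: error: (-201:Incorrect size of input array) There should be at least 5 points to fit the ellipse in function 'fitEllipseNoDirect'
```

```bash
cat > a.py <<'E'
from h import *
seeds={"w1":{"green":(411,135),"red":(406,188)},"w2":{"green":(378,41),"red":(374,96),"blue":(379,154)}}
rays={}
K=cv2.getStructuringElement(cv2.MORPH_ELLIPSE,(15,15))
for k,d in seeds.items():
    im,p=load(k)
    for c,s in d.items():
        m,ct=comp(cv2.morphologyEx(mask(im,c,110,146),cv2.MORPH_OPEN,K),s)
        w=np.array([onz(p,q,63,True) for q in ct]);x,e=circ(w)
        print(k,c,m.sum(),"circle z63",np.round(x,1),"rms",round(e,2))
        u=np.array(cv2.fitEllipse(ct.astype(np.float32))[0]);rays.setdefault(c,[]).append(ray(p,u,True))
im,_=load("top0") if 0 else (cv2.imread("pics/top0.png")[:,:,::-1].copy(),0);p=manip.camera_params("top")
h=cv2.cvtColor(im,cv2.COLOR_RGB2HSV)
print("top V col",h[135:172,378,2].tolist())
m,ct=comp(mask(im,"blue",110,110),(378,146));u=cv2.fitEllipse(ct.astype(np.float32))[0]
print("top",m.sum(),np.round(u,1),np.round(onz(p,u,63),1));rays["blue"].append(ray(p,u,False))
for c in rays: print(c,"tri",*[np.round(a,1) for a in tri(rays[c])])
im,p=load("w2");h=cv2.cvtColor(im,cv2.COLOR_RGB2HSV)
m,ct=comp(cv2.inRange(h,(80,10,60),(110,50,255)),(225,150))
w=np.array([onz(p,q,12,True)[:2] for q in ct],np.float32);print("tray",m.sum(),cv2.minAreaRect(w))
im,p=load("w3");h=cv2.cvtColor(im,cv2.COLOR_RGB2HSV)
m,ct=comp(cv2.inRange(h,(8,115,115),(15,255,255)),(405,100))
def sides(ct,z):
    w=np.array([onz(p,q,z,True)[:2] for q in ct],np.float32);r=cv2.minAreaRect(w);return r,np.round(cv2.boxPoints(r),1).tolist()
print("tube z50",*sides(ct,50))
hh=cv2.inRange(h,(0,0,60),(180,60,255));hh[:168]=0;hh[:,:385]=0
m,ct=comp(hh,(402,190));print("rod",m.sum(),*sides(ct,42))
cv2.imwrite("pics/cr3.png",cv2.resize(im[35:185,200:300,::-1],None,fx=4,fy=4,interpolation=2))
E
python3 a.py
```

```text
w1 green 903 circle z63 [641.9 -20.4  19.2] rms 0.49
w1 red 903 circle z63 [637.  -83.3  19.9] rms 0.69
w2 green 901 circle z63 [642.1 -20.9  19.1] rms 0.38
w2 red 1040 circle z63 [637.1 -84.3  19.8] rms 0.63
w2 blue 1002 circle z63 [ 645.3 -150.7   19.9] rms 0.45
top V col [149, 148, 109, 135, 130, 128, 131, 129, 131, 128, 132, 130, 130, 130, 129, 128, 130, 130, 131, 132, 132, 134, 134, 59, 91, 91, 89, 84, 78, 128, 138, 137, 61, 135, 130, 128, 124]
top 335 [379.5 147.4] [ 644.1 -148.5   63. ]
green tri [642.4 -20.5  60.4] [0. 0.]
red tri [637.6 -83.9  59.2] [0.1 0.1]
blue tri [ 652.5 -154.4   25.4] [0.7 0.7]
tray 20231 ((573.2421875, -301.04742431640625), (583.0338134765625, 479.8585510253906), 3.1280014514923096)
tube z50 ((636.6614379882812, 175.41360473632812), (38.53134536743164, 190.26168823242188), 2.831146717071533) [[612.7000122070312, 269.5], [622.0999755859375, 79.4000015258789], [660.5999755859375, 81.4000015258789], [651.2000122070312, 271.3999938964844]]
rod 545 ((639.4259033203125, 49.278404235839844), (15.461750030517578, 57.74431228637695), 3.3571438789367676) [[630.0, 77.5999984741211], [633.4000244140625, 20.0], [648.7999877929688, 20.899999618530273], [645.5, 78.5999984741211]]
```

View pics/cr3.png

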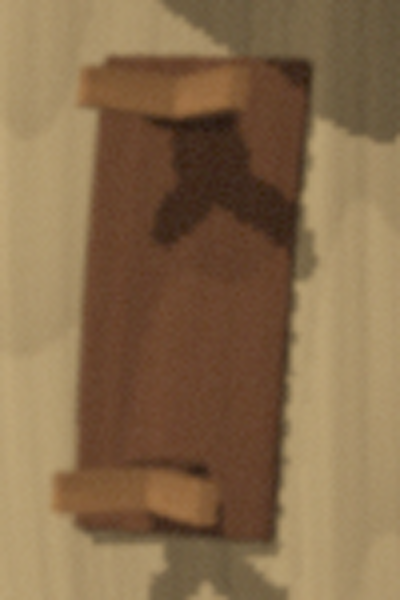

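The crop shows the cradle's V tips at px (220,57)/(262.5,57) and (213.5,158)/(254,160). Its base corners are at (227,49), (278,50), (269,170) and (219.5,167). The lids are consistent: radius about 20 and height about 60 by triangulation. Now for the tray and cradle poses.

Run:
```python
from h import *
im,p=load("w3")
T=[onz(p,q,59,True)[:2] for q in((220,57),(262.5,57),(213.5,158),(254,160))]
B=[onz(p,q,8,True)[:2] for q in((227,49),(278,50.3),(268.7,169.8),(219.5,167.3))]
print("tips",np.round(T,1).tolist());print("base",np.round(B,1).tolist())
far=(T[0]+T[1])/2;near=(T[2]+T[3])/2
print("tip centre",(far+near)/2,np.linalg.norm(far-near),np.degrees(np.arctan2(*(far-near))))
B=np.array(B);a=(B[0]+B[1])/2;b=(B[2]+B[3])/2
print("base centre",B.mean(0),np.linalg.norm(a-b),np.degrees(np.arctan2(*(a-b))))
im,p=load("w2");h=cv2.cvtColor(im,cv2.COLOR_RGB2HSV)
m=cv2.inRange(h,(80,12,70),(110,50,255));m[:75]=0;m[245:]=0;m[:,:180]=0;m[:,265:]=0
m=cv2.morphologyEx(m,cv2.MORPH_OPEN,np.ones((7,7)));m,ct=comp(m,(225,150))
w=np.array([onz(p,q,12,True)[:2] for q in ct],np.float32);r=cv2.minAreaRect(w);print("tray",m.sum(),r,cv2.boxPoints(r).tolist())
C=np.array([onz(p,q,12,True)[:2] for q in((188,94),(243,86),(256,229.5),(205.5,235))]);print(C.tolist(),C.mean(0))
# per-row centre of rod and tube
im,p=load("w3");h=cv2.cvtColor(im,cv2.COLOR_RGB2HSV)
for v in range(30,160,20):
    x=np.nonzero(cv2.inRange(h[v:v+1,385:430],(8,115,110),(15,255,255))[0])[0]+385
    print("tube",v,x.min(),x.max(),np.round((onz(p,(x.min(),v),45,True)+onz(p,(x.max(),v),45,True))/2,1))
for v in range(172,212,6):
    x=np.nonzero(cv2.inRange(h[v:v+1,390:420],(0,0,60),(180,60,255))[0])[0]+390
    print("rod",v,x.min(),x.max(),np.round((onz(p,(x.min(),v),42,True)+onz(p,(x.max(),v),42,True))/2,1))
```

```text
tips [[424.8, 211.6], [474.9, 207.5], [413.7, 93.7], [463.1, 90.0]]
base [[417.3, 232.6], [485.1, 225.6], [470.8, 69.5], [402.8, 74.2]]
tip centre [444.12187194 150.69210526] 118.2529214511884 5.559016384201639
base centre [443.95964636 150.49867072] 157.86705308013163 5.234530544062277
tray 7910 ((444.71832275390625, -169.541015625), (79.52073669433594, 203.08956909179688), 3.4282116889953613) [[398.9569396972656, -70.55553436279297], [411.1012878417969, -273.28167724609375], [490.4797058105469, -268.5264892578125], [478.3353576660156, -65.80035400390625]]
[[401.96484822136017, -72.61429297729666], [479.487476944385, -68.19772771800794], [489.09271052185227, -261.17727722372456], [412.5979499431795, -271.0991146793376]] [ 445.78574641 -168.27210315]
tube 30 390 415 [635.7 245.9  45. ]
tube 50 391 417 [637.  220.7  45. ]
tube 70 391 417 [636.8 196.1  45. ]
tube 90 392 417 [637.4 171.9  45. ]
tube 110 392 417 [637.7 148.   45. ]
tube 130 392 419 [639.6 124.3  45. ]
tube 150 391 416 [638.  100.3  45. ]
rod 172 397 408 [638.7  73.   42. ]
rod 178 397 408 [639.1  65.5  42. ]
rod 184 397 408 [639.5  58.   42. ]
rod 190 396 408 [639.3  50.4  42. ]
rod 196 396 407 [639.2  42.8  42. ]
rod 202 396 407 [639.7  35.   42. ]
rod 208 396 406 [639.6  27.2  42. ]
```

Measured so far, in mm:

| Thing | Position | Yaw |
|---|---|---|
| Cradle | (444,150.6) | -5.4° |
| Tray | (445,-169.3) | +3.4° |
| Tube axis | x≈639 | ≈+1° |
| Jar green | (642,-20.6) | – |
| Jar red | (637.3,-84) | – |
| Jar blue | (645.3,-150.7) | – |

All sizes match the text. Green jar first.

```bash
python3 -m creep '[[1,[-8,10.15,8],0],[1,[-8,10.15,8],0],[1,[-8,10.15,8],0],[1,[-8,10.15,8],0],[1,[-8,10.15,15],0],[1,[-8,10.15,20.1],0],[1,[-8,10.15,20.1],0],[1,[-8,10.15,20.1],0],[-1,[-8,10.15,20.1],0],[-1,[-8,10.15,20.1],0],[-1,[-8,10.15,20.1],0],[-1,[-8,10.15,20.1],0]]' 20; python3 -m creep '[[-1,[0,0,0],0],[-1,[0,0,0],0],[-1,[0,0,0],0],[-1,[0,0,0],0]]'
```

```text
clock: 4.5
eef_pos: [642.4, -19.9, 39.7]
eef_rot: [3.14, 0.0, 1.571]
wrist_force: [-0.3, -0.2, -0.0]
finger_gap: 65.4
finger_force: 0.0
clock: 4.9
eef_pos: [641.9, -19.9, 38.5]
eef_rot: [-3.142, -0.0, 1.571]
wrist_force: [-0.6, 0.2, 1.3]
finger_gap: 42.1
finger_force: 20.0
```

```bash
python3 -m creep '[[-1,[0,0,-4],0],[-1,[0,0,-8],0],[-1,[0,0,-10],0],[-1,[-2,-4,-10],-0.2],[-1,[-4,-8,-10],-0.68],[-1,[-6,-12,-10],-0.68],[-1,[-8,-16,-10],-0.68],[-1,[-8.95,-20.06,-10],-0.68],[-1,[-8.95,-20.06,-10],-0.68],[-1,[-8.95,-20.06,-10],-0.68],[-1,[-8.95,-20.06,-7],-0.68],[-1,[-8.95,-20.06,-4],-0.68]]'; python3 -m creep '[[-1,[0,0,2],0],[-1,[0,0,3],0],[-1,[0,0,3.8],0],[-1,[0,0,3.8],0],[-1,[0,0,3.8],0],[0.2,[0,0,3.8],0],[0.2,[0,0,3.8],0],[0.2,[0,0,3.8],0],[0.2,[0,0,3.8],0]]'
```

```text
clock: 6.1
eef_pos: [442.8, -109.3, 78.2]
eef_rot: [3.139, 0.001, 1.631]
wrist_force: [0.7, -0.1, -1.0]
finger_gap: 42.1
finger_force: 20.0
clock: 7.0
eef_pos: [441.4, -109.4, 40.7]
eef_rot: [3.141, 0.0, 1.63]
wrist_force: [0.6, -0.3, 0.2]
finger_gap: 56.5
finger_force: 0.0
```

```bash
python3 -m creep '[[0.6,[0,0,-5],0],[1,[0,0,-9],0],[1,[0.5,5,-9],0],[1,[1,10,-9],0],[1,[1.38,15,-9],0],[1,[1.38,19.71,-9],0],[1,[1.38,19.71,-9],0],[1,[1.38,19.71,-9],0],[1,[1.38,19.71,-5],0],[1,[1.38,19.71,0.2],0],[1,[1.38,19.71,0.2],0],[1,[1.38,19.71,0.2],0]]'; python3 -m creep '[[-1,[0,0,0],0],[-1,[0,0,0],0],[-1,[0,0,0],0],[-1,[0,0,0],0],[-1,[0,0,0],0],[-1,[0,0,0],0],[-1,[0,0,0],0],[-1,[0,0,0],0],[-1,[0,0,0],0]]'
```

```text
clock: 8.2
eef_pos: [636.7, -84.1, 39.6]
eef_rot: [-3.141, -0.0, 1.63]
wrist_force: [0.3, 0.2, 1.0]
finger_gap: 93.9
finger_force: 0.0
clock: 9.1
eef_pos: [637.2, -83.9, 38.4]
eef_rot: [-3.141, -0.0, 1.63]
wrist_force: [-0.7, -0.8, 0.3]
finger_gap: 41.4
finger_force: 20.0
```

```bash
python3 -m creep '[[-1,[0,0,-4],0],[-1,[0,0,-8],0],[-1,[0,0,-10],0],[-1,[-1.5,-4,-10],0],[-1,[-3,-8,-10],0],[-1,[-4.5,-12,-10],0],[-1,[-6,-16,-10],0],[-1,[-7.39,-19.69,-10],0],[-1,[-7.39,-19.69,-10],0],[-1,[-7.39,-19.69,-10],0],[-1,[-7.39,-19.69,-7],0],[-1,[-7.39,-19.69,-4],0]]'; python3 -m creep '[[-1,[0,0,2],0],[-1,[0,0,3],0],[-1,[0,0,3.8],0],[-1,[0,0,3.8],0],[-1,[0,0,3.8],0],[0.2,[0,0,3.8],0],[0.2,[0,0,3.8],0],[0.2,[0,0,3.8],0],[0.2,[0,0,3.8],0]]'
```

```text
clock: 10.3
eef_pos: [446.4, -169.1, 78.1]
eef_rot: [3.139, 0.001, 1.631]
wrist_force: [0.6, -0.1, -1.7]
finger_gap: 42.0
finger_force: 20.0
clock: 11.2
eef_pos: [445.2, -169.4, 40.7]
eef_rot: [3.141, 0.0, 1.63]
wrist_force: [0.6, -0.6, -0.4]
finger_gap: 56.5
finger_force: 0.0
```

```bash
python3 -m creep '[[0.6,[0,0,-5],0],[1,[0,0,-9],0],[1,[0.3,5,-9],0],[1,[0.6,10,-9],0],[1,[0.67,15,-9],0],[1,[0.67,20.1,-9],0],[1,[0.67,20.1,-9],0],[1,[0.67,20.1,-9],0],[1,[0.67,20.1,-5],0],[1,[0.67,20.1,0.2],0],[1,[0.67,20.1,0.2],0],[1,[0.67,20.1,0.2],0]]'; python3 -m creep '[[-1,[0,0,0],0],[-1,[0,0,0],0],[-1,[0,0,0],0],[-1,[0,0,0],0],[-1,[0,0,0],0],[-1,[0,0,0],0],[-1,[0,0,0],0],[-1,[0,0,0],0],[-1,[0,0,0],0]]'
```

```text
clock: 12.4
eef_pos: [644.7, -151.0, 39.6]
eef_rot: [-3.141, -0.0, 1.63]
wrist_force: [0.2, -0.1, -0.1]
finger_gap: 94.2
finger_force: 0.0
clock: 13.3
eef_pos: [645.3, -150.7, 38.4]
eef_rot: [-3.142, -0.0, 1.63]
wrist_force: [0.0, -0.1, 0.8]
finger_gap: 41.5
finger_force: 20.0
```

```bash
python3 -m creep '[[-1,[0,0,-4],0],[-1,[0,0,-8],0],[-1,[0,0,-10],0],[-1,[-1.5,-4,-10],0],[-1,[-3,-8,-10],0],[-1,[-4.5,-12,-10],0],[-1,[-6,-16,-10],0],[-1,[-6.67,-20.1,-10],0],[-1,[-6.67,-20.1,-10],0],[-1,[-6.67,-20.1,-10],0],[-1,[-6.67,-20.1,-7],0],[-1,[-6.67,-20.1,-4],0]]'; python3 -m creep '[[-1,[0,0,2],0],[-1,[0,0,3],0],[-1,[0,0,3.8],0],[-1,[0,0,3.8],0],[-1,[0,0,3.8],0],[0.2,[0,0,3.8],0],[0.2,[0,0,3.8],0],[0.2,[0,0,3.8],0],[0.2,[0,0,3.8],0]]'
```

```text
clock: 14.5
eef_pos: [450.0, -229.2, 78.2]
eef_rot: [3.14, 0.001, 1.631]
wrist_force: [0.6, -0.1, -2.8]
finger_gap: 41.6
finger_force: 20.0
clock: 15.4
eef_pos: [448.7, -229.3, 40.7]
eef_rot: [3.141, 0.0, 1.63]
wrist_force: [0.6, 0.4, -0.4]
finger_gap: 56.4
finger_force: 0.0
```

```bash
python3 -m creep '[[0.6,[0,0,-5],0],[1,[0,0,-10],0],[1,[15.77,19.9,-17],0.48],[1,[15.77,19.9,-17],0.48],[1,[15.77,19.9,-17],0.48],[1,[15.77,19.9,-17],0.48],[1,[15.77,19.9,-17],0.48],[1,[15.77,19.9,-17],0.48],[1,[15.77,19.9,-17],0.48],[1,[15.77,19.9,-17],0.48],[1,[15.77,19.9,-17],0.48],[1,[15.77,19.9,-17],0.48]]'
python3 - <<'E'
from h import *
im,p=snap("wrist","w4");np.save("w4.npy",p,allow_pickle=True)
E
python3 -m creep '[[1,[-8,0,0],0],[1,[-8,0,0],0],[1,[-8,0,0],0],[1,[-8,0,0],0],[1,[-8,0,0],0]]'
python3 - <<'E'
from h import *
im,p=snap("wrist","w5");np.save("w5.npy",p,allow_pickle=True)
a=cv2.imread("pics/w4.png");b=cv2.imread("pics/w5.png")
cv2.imwrite("pics/w45.png",np.vstack([a[:300,100:],b[:300,100:]]))
E
```

```text
clock: 16.6
eef_pos: [637.3, -61.0, 210.5]
eef_rot: [-3.141, 0.0, 1.587]
wrist_force: [-0.7, -0.2, 0.5]
finger_gap: 94.3
finger_force: 0.0
clock: 17.15
eef_pos: [639.2, -139.3, 210.5]
eef_rot: [3.142, -0.0, 1.589]
wrist_force: [0.2, 0.1, 0.1]
finger_gap: 93.8
finger_force: 0.0
```

View pics/w45.png

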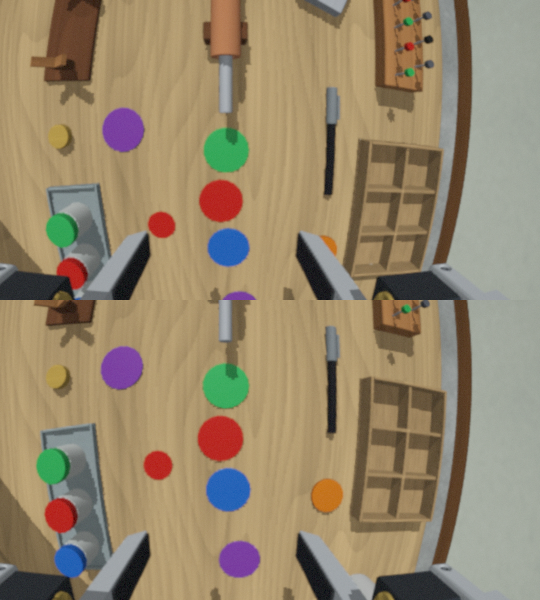

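Upper view (w4): bare coasters at green (326,150), red (321,201) and blue (328,247), with the rod tip at (326,111). Lower view (w5): green (326,86), red (320,139) and blue (328,190). The jars stand upright in the tray. Now I measure the coasters and the rod, heights included.

Run:
```python
from h import *
S={"w4":{"green":(326,150),"red":(321,201),"blue":(328,247)},"w5":{"green":(326,86),"red":(320,139),"blue":(328,190)}}
rays={};tips=[]
for k,d in S.items():
    im,p=load(k);h=cv2.cvtColor(im,cv2.COLOR_RGB2HSV)
    for c,s in d.items():
        m,ct=comp(mask(im,c,110,60),s)
        x,e=circ(np.array([onz(p,q,3,True) for q in ct]));print(k,c,np.round(x,1),round(e,2))
        rays.setdefault(c,[]).append(ray(p,cv2.fitEllipse(ct.astype(np.float32))[0],True))
    m=cv2.inRange(h,(0,0,60),(180,62,255));m[:,:305]=0;m[:,345:]=0;m[150:]=0
    if k=="w4":m[:56]=0
    m,ct=comp(m,(326,85 if k=="w4" else 20))
    ys=np.nonzero(m.any(1))[0];print(k,"rod rows",ys.min(),ys.max())
    for v in range(ys.min()+2,ys.max(),8):
        x=np.nonzero(m[v])[0];print("  ",v,x.min(),x.max(),np.round((onz(p,(x.min(),v),42,True)+onz(p,(x.max(),v),42,True))/2,1),"w",round(onz(p,(x.max()+1,v),42,True)[0]-onz(p,(x.min(),v),42,True)[0],1))
    x=np.nonzero(m[ys.max()-3])[0];tips.append(ray(p,(x.mean(),ys.max()+.5),True))
for c in rays:print(c,*[np.round(a,1) for a in tri(rays[c])])
print("tip",*[np.round(a,1) for a in tri(tips)])
```

```text
w4 green [641.4 -22.4  26.3] 0.39
w4 red [635.8 -86.2  26.5] 0.38
w4 blue [ 646.7 -149.7   26.3] 0.36
w4 rod rows 56 113
   58 319 332 [638.9  81.9  42. ] w 14.8
   66 319 332 [639.1  73.   42. ] w 14.8
   74 319 332 [639.2  64.2  42. ] w 14.8
   82 319 332 [639.4  55.4  42. ] w 14.8
   90 319 332 [639.5  46.7  42. ] w 14.8
   98 319 332 [639.7  38.   42. ] w 14.8
   106 319 332 [639.8  29.4  42. ] w 14.9
w5 green [641.4 -22.7  26.3] 0.38
w5 red [636.  -86.4  26.6] 0.32
w5 blue [ 646.7 -150.1   26.3] 0.36
w5 rod rows 0 42
   2 318 331 [638.4  69.2  42. ] w 15.1
   10 319 331 [639.1  59.4  42. ] w 14.0
   18 319 331 [639.3  49.7  42. ] w 13.9
   26 319 331 [639.4  40.3  42. ] w 13.9
   34 318 331 [639.1  30.9  42. ] w 14.9
green [ 6.414e+02 -2.250e+01 -3.000e-01] [0. 0.]
red [ 6.359e+02 -8.650e+01  2.000e-01] [0.1 0.1]
blue [ 6.467e+02 -1.503e+02  1.000e-01] [0. 0.]
tip [639.6  21.3  41.3] [0.3 0.3]
```

The coasters triangulate to z≈0 and the rod tip to z≈41, which fits the text. Rod axis is x≈639.5 at y=45, yaw about 91°. Moving above the rod.

```bash
python3 -m creep '[[-0.15,[18.5,0.35,8],0],[-0.15,[18.5,0.35,8],0],[-0.15,[18.5,0.35,8],0],[-0.15,[18.5,0.35,8],0],[-0.15,[18.5,0.35,8],0],[-0.15,[18.5,0.35,8],0],[-0.15,[18.5,0.35,8],0],[-0.15,[18.5,0.35,8],0]]' 25; python3 -m creep '[[-0.15,[0,0,0],0],[-0.15,[0,0,0],0]]'
```

```text
clock: 18.0
eef_pos: [639.9, 44.0, 131.2]
eef_rot: [3.14, 0.0, 1.587]
wrist_force: [0.4, -0.3, 0.3]
finger_gap: 40.1
finger_force: 0.0
clock: 18.2
eef_pos: [639.7, 44.3, 130.8]
eef_rot: [3.141, 0.0, 1.587]
wrist_force: [-0.1, -0.2, 0.0]
finger_gap: 40.2
finger_force: 0.0
```

```bash
python3 -m creep '[[-0.15,[0,0,4],0],[-0.15,[0,0,8],0],[-0.15,[0,0,9.37],0],[-0.15,[0,0,9.37],0],[-0.15,[0,0,9.37],0],[-1,[0,0,9.37],0],[-1,[0,0,9.37],0],[-1,[0,0,9.37],0],[-1,[0,0,9.37],0],[-1,[0,0,9.37],0],[-1,[0,0,9.37],0]]' 25
```

```text
clock: 19.3
eef_pos: [639.8, 45.0, 37.1]
eef_rot: [3.141, 0.0, 1.588]
wrist_force: [-0.2, -0.3, 3.2]
finger_gap: 13.4
finger_force: 25.0
```

```bash
python3 -m creep '[[-1,[-1.5,0,0],0],[-1,[-3,0,0],0],[-1,[-4.5,0,0],0],[-1,[-5.8,0,0],0],[-1,[-5.8,0,0],0],[-1,[-5.8,0,0],0],[-1,[-5.8,0,0],0]]'; python3 -m creep '[[-0.4,[0,0,0],0],[-0.4,[0,0,0],0],[-0.4,[0,0,0],0],[-0.4,[0,0,-5],0],[-0.4,[3,0,-9],0],[-0.4,[6,0,-9],0],[-0.4,[8.1,0,-9],0],[-0.4,[8.1,0,-9],0],[-0.4,[8.1,0,-9],0],[-0.4,[8.1,0,-9],0]]'
python3 - <<'E'
from h import *
im,p=snap("wrist","w6");np.save("w6.npy",p,allow_pickle=True)
cv2.imwrite("pics/w6c.png",cv2.resize(im[:300,200:450,::-1],None,fx=2,fy=2))
E
```

```text
clock: 20.0
eef_pos: [640.6, -12.8, 36.7]
eef_rot: [-3.142, 0.0, 1.588]
wrist_force: [-0.8, -2.2, 0.2]
finger_gap: 13.4
finger_force: 25.0
clock: 21.0
eef_pos: [639.2, 67.2, 126.5]
eef_rot: [-3.141, 0.0, 1.587]
wrist_force: [-0.3, -0.2, 0.6]
finger_gap: 28.4
finger_force: 0.0
```

View pics/w6c.png

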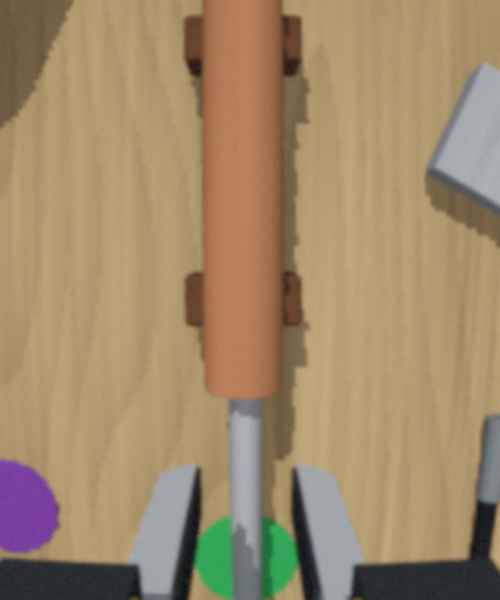

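The crop shows the rod protruding well beyond the fingers, with the mouth edge at px (321,198) and the rod between the open fingers. Checking the mouth position and rod line.

Run:
```python
from h import *
im,p=load("w6")
print("mouth@61",onz(p,(321,198),61,True)," rod",*[np.round(onz(p,(x,v),42,True),1) for x,v in((322.8,205),(323,235),(323.2,270))])
print(manip.read_state()["eef_pos"])
```

```text
mouth@61 [638.53354993  83.83306476  61.        ]  rod [640.1  72.6  42. ] [640.8  45.5  42. ] [641.5  10.9  42. ]
[639.21242911  67.06640148 126.54557536]
```

```bash
python3 -m creep '[[-0.4,[0.1,0.05,4],0],[-0.4,[0.1,0.05,8],0],[-0.4,[0.1,0.05,9],0],[-0.4,[0.1,0.05,9],0],[-0.4,[0.1,0.05,9],0],[-1,[0.1,0.05,9],0],[-1,[0.1,0.05,9],0],[-1,[0.1,0.05,9],0],[-1,[0.1,0.05,9],0],[-1,[0.1,0.05,9],0]]' 50; python3 -m creep '[[-1,[-1.5,0,0],0],[-1,[-3,0,0],0],[-1,[-4.5,0,0],0],[-1,[-6,0,0],0],[-1,[-7.5,0,0],0],[-1,[-9,0,0],0],[-1,[-10.5,0,0],0],[-1,[-12,0,0],0],[-1,[-13.5,0,0],0],[-1,[-14.5,0,0],0],[-1,[-14.5,0,0],0],[-1,[-14.5,0,0],0]]'
```

```text
clock: 22.05
eef_pos: [639.7, 68.9, 38.2]
eef_rot: [3.141, 0.0, 1.588]
wrist_force: [-6.3, -1.6, 7.8]
finger_gap: 12.5
finger_force: 50.0
clock: 23.25
eef_pos: [642.2, -75.8, 36.7]
eef_rot: [-3.141, -0.0, 1.588]
wrist_force: [-0.3, -0.8, -3.7]
finger_gap: 13.2
finger_force: 50.0
```

```bash
python3 -m creep '[[-1,[0,0,-2],0],[-1,[0,0,-4],0],[-1,[0,0,-6],0],[-1,[0,0,-8],0],[-1,[0,0,-8],0],[-1,[0,0,-8],0]]'
python3 - <<'E'
from h import *
im,p=snap("wrist","w7");np.save("w7.npy",p,allow_pickle=True)
im2,p2=snap("scene","s7");np.save("s7.npy",p2,allow_pickle=True)
cv2.imwrite("pics/s7c.png",np.hstack([im[60:360,200:450,::-1],im2[60:360,100:500,::-1]]))
E
```

```text
clock: 23.85
eef_pos: [642.1, -75.4, 116.2]
eef_rot: [-3.141, -0.0, 1.589]
wrist_force: [0.1, 0.7, -2.8]
finger_gap: 12.5
finger_force: 50.0
```

View pics/s7c.png

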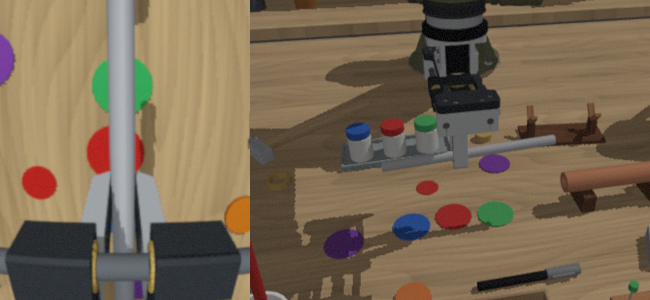

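The rod is free of the tube, held off the bench, with its ends in the scene picture at about (234,226) and (404,200). I intersect those rays with the rod's vertical plane to get the middle and tilt.

Run:
```python
from h import *
im,p=load("s7")
n=np.array([np.cos(.0177),np.sin(.0177),0]);q=np.array([642.2,-75.4,0])
E=[]
for uv in((234.5,226.5),(404.5,200)):
    o,v=ray(p,uv,False);E.append(o+v*((q-o)@n)/(v@n))
E=np.array(E);print(np.round(E,1),"len",np.linalg.norm(E[1]-E[0]),"mid",E.mean(0),"tilt",np.degrees(np.arctan2(E[1,2]-E[0,2],E[1,1]-E[0,1])))
im,p=load("w7");h=cv2.cvtColor(im,cv2.COLOR_RGB2HSV)
m=cv2.inRange(h,(0,0,60),(180,62,255));m[:,:300]=0;m[:,345:]=0;m[150:]=0
for v in range(0,60,6):print(v,np.nonzero(m[v])[0][[0,-1]] if m[v].any() else None, end=" ")
```

```text
[[ 644.  -177.9  113.9]
 [ 639.8   57.6  125.9]] len 235.77139064171578 mid [641.92991268 -60.14242286 119.89410155] tilt 2.8989215552389798
0 None 6 [316 324] 12 [306 333] 18 [306 333] 24 [306 334] 30 [306 334] 36 [306 334] 42 [306 334] 48 [306 334] 54 [306 334]
```

The middle lies 15 mm ahead of the grasp as planned, with a tilt of about 3° and the +y end high. I carry it over the stand to TCP (442.6,135.4), yaw 84.7°.

```bash
python3 -m creep '[[-1,[2.1,-2,0],0.2],[-1,[4.2,-4,0],0.4],[-1,[6.4,-6,0],0.6],[-1,[8.5,-8,0],0.8],[-1,[10.7,-10,0],1],[-1,[12.8,-12,0],1.26],[-1,[15,-14,0],1.26],[-1,[17.1,-16,0],1.26],[-1,[19.3,-18,0],1.26],[-1,[21.43,-19.58,0],1.26],[-1,[21.43,-19.58,0],1.26],[-1,[21.43,-19.58,0],1.26]]'; python3 -m creep '[[-1,[0,0,0],0],[-1,[0,0,0],0]]'
python3 - <<'E'
from h import *
im,p=snap("wrist","w8");np.save("w8.npy",p,allow_pickle=True)
print(manip.read_state()["eef_rot"])
cv2.imwrite("pics/w8c.png",cv2.resize(im[:330,180:460,::-1],None,fx=1.8,fy=1.8))
E
```

```text
clock: 25.15
eef_pos: [442.4, 135.1, 116.3]
eef_rot: [-3.141, 0.0, 1.479]
wrist_force: [1.1, -0.9, -2.3]
finger_gap: 12.6
finger_force: 50.0
clock: 25.35
eef_pos: [443.0, 134.4, 116.5]
eef_rot: [-3.141, 0.0, 1.477]
wrist_force: [1.1, -0.4, -3.0]
finger_gap: 12.6
finger_force: 50.0
[-3.14125868e+00  1.24741754e-04  1.47729992e+00]
```

View pics/w8c.png

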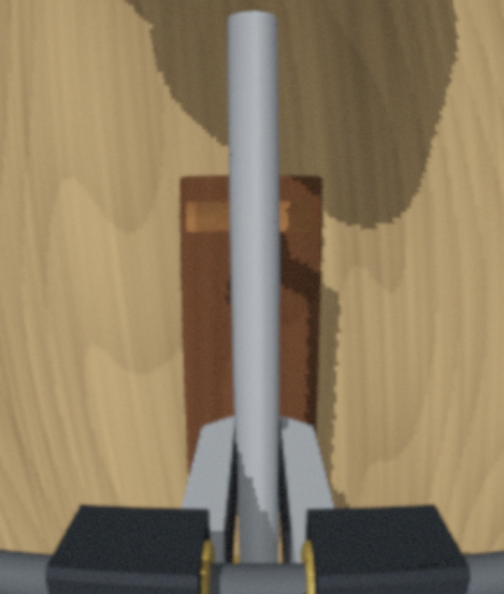

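The picture shows the rod parallel to the base edges. The far V's tips are at px (283,119) and (341,119), and the rod centre is at (321,119). I check the centring and the far end.

Run:
```python
from h import *
im,p=load("w8")
a,b=onz(p,(282.8,119.4),59,True),onz(p,(341.1,119.4),59,True);print("V mid",(a+b)/2,b-a)
for z in(121,125):print("rod@V",onz(p,(321,119.4),z,True),"end",onz(p,(320.3,7.5),z,True), "low",onz(p,(323.5,230),121,True))
base=[onz(p,(180+x/1.8,y/1.8),8,True)[:2] for x,y in((181,178),(322,180),(187,420),(317,420))]
print(np.round(base,1).tolist())
s=manip.read_state()["eef_pos"];u=np.array([.0924,.9957]);print(s,"axis at far V",s[:2]+u*75,"end",s[:2]+u*135)
```

```text
V mid [443.45249591 211.80603738  59.        ] [41.46010327 -4.13151647  0.        ]
rod@V [450.29619122 211.5439843  121.        ] end [455.56938753 271.97186153 121.        ] low [445.9986457  151.37976181 121.        ]
rod@V [450.3207148  211.57876511 125.        ] end [455.462942   270.50580968 125.        ] low [445.9986457  151.37976181 121.        ]
[[416.1, 232.5], [484.2, 225.0], [404.3, 108.2], [472.9, 101.8]]
[442.97635488 134.41399712 116.51200047] axis at far V [449.90635488 209.09149712] end [455.45035488 268.83349712]
```

Centring is within 1–2 mm and the far end is where it should be. Lowering slowly.

```bash
python3 -m creep '[[-1,[0,-0.05,2],0],[-1,[0,-0.05,4],0],[-1,[0,-0.05,5.5],0],[-1,[0,-0.05,6.2],0],[-1,[0,-0.05,6.7],0],[-1,[0,-0.05,6.9],0],[-1,[0,-0.05,6.9],0],[-1,[0,-0.05,6.9],0]]'; python3 -m creep '[[-1,[0,0,0.1],0],[-1,[0,0,0.2],0],[-1,[0,0,0.2],0],[-1,[0,0,0.2],0]]' 25
```

```text
clock: 26.2
eef_pos: [442.5, 134.9, 48.4]
eef_rot: [3.141, -0.0, 1.478]
wrist_force: [-2.6, -1.4, 2.0]
finger_gap: 12.5
finger_force: 50.0
clock: 26.6
eef_pos: [442.2, 135.2, 47.0]
eef_rot: [3.141, -0.0, 1.478]
wrist_force: [-10.6, -1.9, 19.1]
finger_gap: 13.1
finger_force: 25.0
```

```bash
python3 -m creep '[[-1,[0,-0.1,0],0],[-1,[0,-0.15,0],0],[-1,[0,-0.15,0.1],0],[-1,[0,-0.15,0.2],0],[-1,[0,-0.15,0.2],0],[-1,[0,-0.15,0.2],0]]' 6
```

```text
clock: 27.2
eef_pos: [440.0, 135.2, 43.5]
eef_rot: [-3.14, 0.0, 1.478]
wrist_force: [-6.2, 1.9, 3.2]
finger_gap: 13.6
finger_force: 6.0
```

```bash
python3 -m creep '[[-0.9,[0,-0.1,0],0],[-0.6,[0,-0.1,0],0],[-0.2,[0,-0.1,0],0],[-0.2,[0,-0.1,0],0],[-0.2,[0,-0.1,0],0],[-0.2,[0,-0.1,0],0],[-0.2,[0,-0.1,0],0],[-0.2,[0,-0.1,-3],0],[-0.2,[0,-0.1,-6],0],[-0.2,[0,-0.1,-10],0],[-0.2,[0,-0.1,-15],0],[-0.2,[0,-0.1,-19],0]]'; python3 -m creep '[[0,[-12,2,0],0],[0,[-12,2,0],0],[0,[-12,2,0],0],[0,[-12,2,0],0],[0,[-12,2,0],0],[1,[-12,2,0],0]]'
python3 - <<'E'
from h import *
im,p=snap("wrist","w9");np.save("w9.npy",p,allow_pickle=True)
im2,p2=snap("scene","s9");np.save("s9.npy",p2,allow_pickle=True)
cv2.imwrite("pics/w9c.png",np.hstack([cv2.resize(im[0:300,180:430,::-1],None,fx=1.6,fy=1.6),cv2.resize(im2[150:270,340:440,::-1],(400,480))]))
print(manip.read_state()["eef_pos"])
E
```

```text
clock: 28.4
eef_pos: [439.6, 135.2, 236.5]
eef_rot: [3.14, -0.001, 1.478]
wrist_force: [0.7, 0.3, 0.0]
finger_gap: 37.4
finger_force: 0.0
clock: 29.0
eef_pos: [448.5, 14.7, 233.7]
eef_rot: [-3.141, -0.0, 1.479]
wrist_force: [0.8, -0.0, 0.7]
finger_gap: 51.9
finger_force: 0.0
[448.49971281  14.74648862 233.70716343]
```

View pics/w9c.png

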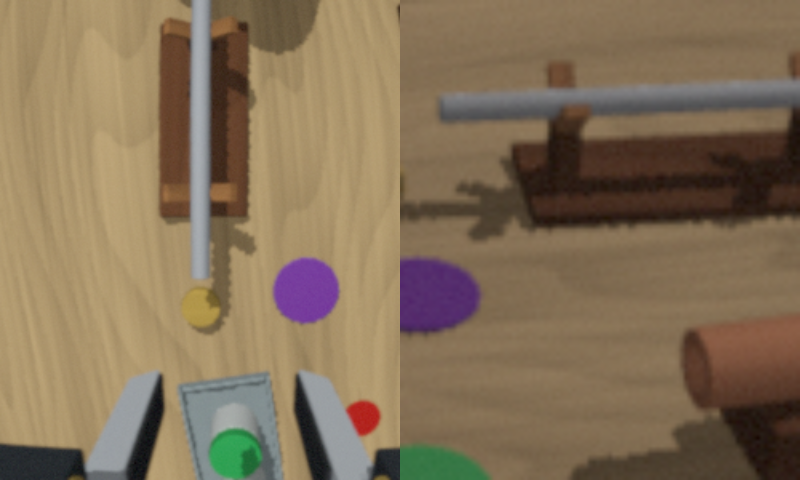

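The rod lies in both Vs, its near end at px (305.6,174), and the green jar is upright. Checking its lengthwise position.

Run:
```python
from h import *
im,p=load("w9");f=lambda x,y,z:np.round(onz(p,(180+x/1.6,y/1.6),z,True),1)
e=f(201,278,48);print("end",e,"mid",e[:2]+120*np.array([.0924,.9957]),"near rest",f(200,193,59),f(163,193,59),f(237,193,59),"base near",f(160,214,8),f(247,216,8))
K=cv2.getStructuringElement(cv2.MORPH_ELLIPSE,(15,15))
h=mask(im,"green",110,100);m,ct=comp(cv2.morphologyEx(h,cv2.MORPH_OPEN,K),(327,283));print(circ(np.array([onz(p,q,64,True) for q in ct])))
```

```text
end [431.1  29.8  48. ] mid [442.188 149.284] near rest [437.1  90.7  59. ] [411.9  93.4  59. ] [462.2  88.3  59. ] base near [401.1  77.1   8. ] [469.2  68.8   8. ]
(array([ 443.17646813, -107.20997576,   21.0618987 ]), np.float64(1.0078235709682164))
```

Rod centred within about 2 mm. Back to the jars, green first: align yaw to 90° above it.

```bash
python3 -m creep '[[1,[-12.3,0.5,11],-1.06],[1,[-12.3,0.5,11],-1.06],[1,[-12.3,0.5,11],-1.06],[1,[-12.3,0.5,11],-1.06],[1,[-12.3,0.5,11],-1.06],[1,[-12.3,0.5,11],-1.06],[1,[-12.3,0.5,11],-1.06]]' 20;  python3 -m creep '[[1,[0,0,0],0],[1,[0,0,0],0]]'
```

```text
clock: 29.8
eef_pos: [442.9, -108.0, 125.0]
eef_rot: [3.14, 0.001, 1.572]
wrist_force: [0.8, 0.3, 0.2]
finger_gap: 94.2
finger_force: 0.0
clock: 30.0
eef_pos: [442.5, -108.5, 124.4]
eef_rot: [3.14, 0.0, 1.572]
wrist_force: [0.6, -0.4, -0.8]
finger_gap: 94.2
finger_force: 0.0
```

```bash
python3 -m creep '[[1,[-0.1,0,4],0],[1,[-0.1,0,8],0],[1,[-0.1,0,8.4],0],[-1,[-0.1,0,8.4],0],[-1,[-0.1,0,8.4],0],[-1,[-0.1,0,8.4],0],[-1,[-0.1,0,8.4],0],[-1,[-0.1,0,8.4],0],[-1,[-0.1,0,8.4],0],[-1,[-0.1,0,8.4],0],[-1,[-0.1,0,8.4],0],[-1,[-0.1,0,8.4],0]]' 20
```

```text
clock: 31.2
eef_pos: [442.2, -110.1, 39.9]
eef_rot: [3.142, 0.0, 1.571]
wrist_force: [-2.2, 1.1, 4.6]
finger_gap: 41.9
finger_force: 20.0
```

```bash
python3 -m creep '[[-1,[0,0,-4],0],[-1,[0,0,-8],0],[-1,[0,0,-10],0],[-1,[2,4,-10],0],[-1,[4,8,-10],0],[-1,[6,12,-10],0],[-1,[8,16,-10],0],[-1,[8.78,19.92,-10],0],[-1,[8.78,19.92,-10],0],[-1,[8.78,19.92,-10],0],[-1,[8.78,19.92,-7],0],[-1,[8.78,19.92,-4],0]]'; python3 -m creep '[[-1,[0,0,2],0],[-1,[0,0,3],0],[-1,[0,0,4.02],0],[-1,[0,0,4.02],0],[-1,[0,0,4.02],0],[0.2,[0,0,4.02],0],[0.2,[0,0,4.02],0],[0.2,[0,0,4.02],0],[0.2,[0,0,4.02],0]]'
```

```text
clock: 32.4
eef_pos: [640.7, -22.8, 80.0]
eef_rot: [3.14, 0.0, 1.57]
wrist_force: [-0.4, -0.7, -1.3]
finger_gap: 41.7
finger_force: 20.0
clock: 33.3
eef_pos: [641.5, -22.3, 39.8]
eef_rot: [3.141, 0.0, 1.571]
wrist_force: [-0.5, -0.1, 1.0]
finger_gap: 56.1
finger_force: 0.0
```

```bash
python3 -m creep '[[0.6,[0,0,-5],0],[1,[0,0,-9],0],[1,[-3,-4,-9],0],[1,[-6,-8,-9],0],[1,[-9,-12,-9],0],[1,[-12,-16,-9],0],[1,[-14.71,-19.63,-9],0],[1,[-14.71,-19.63,-9],0],[1,[-14.71,-19.63,-9],0],[1,[-14.71,-19.63,-5],0],[1,[-14.71,-19.63,0],0],[1,[-14.71,-19.63,0],0]]'; python3 -m creep '[[-1,[0,0,0],0],[-1,[0,0,0],0],[-1,[0,0,0],0],[-1,[0,0,0],0],[-1,[0,0,0],0],[-1,[0,0,0],0],[-1,[0,0,0],0],[-1,[0,0,0],0],[-1,[0,0,0],0]]'
```

```text
clock: 34.5
eef_pos: [443.0, -167.3, 34.7]
eef_rot: [-3.133, -0.004, 1.572]
wrist_force: [0.2, 0.9, 0.3]
finger_gap: 94.2
finger_force: 0.0
clock: 35.4
eef_pos: [445.2, -169.4, 39.7]
eef_rot: [3.141, 0.0, 1.571]
wrist_force: [-0.5, 1.3, 4.3]
finger_gap: 41.8
finger_force: 20.0
```

```bash
python3 -m creep '[[-1,[0,0,-4],0],[-1,[0,0,-8],0],[-1,[0,0,-10],0],[-1,[2,4,-10],0],[-1,[4,8,-10],0],[-1,[6,12,-10],0],[-1,[8,16,-10],0],[-1,[8.33,19.07,-10],0],[-1,[8.33,19.07,-10],0],[-1,[8.33,19.07,-10],0],[-1,[8.33,19.07,-7],0],[-1,[8.33,19.07,-4],0]]'; python3 -m creep '[[-1,[0,0,2],0],[-1,[0,0,3],0],[-1,[0,0,4.02],0],[-1,[0,0,4.02],0],[-1,[0,0,4.02],0],[0.2,[0,0,4.02],0],[0.2,[0,0,4.02],0],[0.2,[0,0,4.02],0],[0.2,[0,0,4.02],0]]'
```

```text
clock: 36.6
eef_pos: [635.1, -86.6, 79.6]
eef_rot: [3.14, 0.0, 1.57]
wrist_force: [0.3, -0.6, -2.6]
finger_gap: 42.0
finger_force: 20.0
clock: 37.5
eef_pos: [635.8, -86.1, 39.6]
eef_rot: [3.141, 0.0, 1.571]
wrist_force: [0.2, 0.3, -0.6]
finger_gap: 56.3
finger_force: 0.0
```

Blue: at (448.7,-229.3), delta (-187.1,-143.2).

```bash
python3 -m creep '[[0.6,[0,0,-5],0],[1,[0,0,-9],0],[1,[-3,-4,-9],0],[1,[-6,-8,-9],0],[1,[-9,-12,-9],0],[1,[-12,-16,-9],0],[1,[-14.32,-18.71,-9],0],[1,[-14.32,-18.71,-9],0],[1,[-14.32,-18.71,-9],0],[1,[-14.32,-18.71,-5],0],[1,[-14.32,-18.71,0],0],[1,[-14.32,-18.71,0],0]]'; python3 -m creep '[[-1,[0,0,0],0],[-1,[0,0,0],0],[-1,[0,0,0],0],[-1,[0,0,0],0],[-1,[0,0,0],0],[-1,[0,0,0],0],[-1,[0,0,0],0],[-1,[0,0,0],0],[-1,[0,0,0],0]]'
```

```text
clock: 38.7
eef_pos: [446.7, -226.8, 34.3]
eef_rot: [-3.133, -0.005, 1.572]
wrist_force: [-0.6, 0.0, 0.8]
finger_gap: 93.8
finger_force: 0.0
clock: 39.6
eef_pos: [448.7, -229.3, 39.5]
eef_rot: [3.141, 0.0, 1.571]
wrist_force: [-0.3, 0.5, 4.1]
finger_gap: 41.5
finger_force: 20.0
```

```bash
python3 -m creep '[[-1,[0,0,-4],0],[-1,[0,0,-8],0],[-1,[0,0,-10],0],[-1,[2,4,-10],0],[-1,[4,8,-10],0],[-1,[6,12,-10],0],[-1,[7.5,16,-10],0],[-1,[7.95,19.8,-10],0],[-1,[7.95,19.8,-10],0],[-1,[7.95,19.8,-10],0],[-1,[7.95,19.8,-7],0],[-1,[7.95,19.8,-4],0]]'; python3 -m creep '[[-1,[0,0,2],0],[-1,[0,0,3],0],[-1,[0,0,4.02],0],[-1,[0,0,4.02],0],[-1,[0,0,4.02],0],[0.2,[0,0,4.02],0],[0.2,[0,0,4.02],0],[0.2,[0,0,4.02],0],[0.2,[0,0,4.02],0]]';  python3 -m creep '[[0.6,[0,0,-5],0],[0.6,[0,0,-10],0],[0.6,[0,0,-17],0],[0.6,[1,-4,-17],0],[0.6,[1,-8,-17],0],[0.6,[1,-8,-17],0],[0.6,[1,-8,-17],0],[0.6,[1,-8,-17],0],[0.6,[1,-8,-17],0]]'
python3 - <<'E'
from h import *
im,p=snap("wrist","w10");np.save("w10.npy",p,allow_pickle=True)
im2,_=snap("scene","s10")
cv2.imwrite("pics/fin.png",np.vstack([im[:300,:,::-1],im2[150:350,:,::-1]])[:,100:600])
C={"green":(641.4,-22.5),"red":(635.9,-86.4),"blue":(646.7,-149.9)}
K=cv2.getStructuringElement(cv2.MORPH_ELLIPSE,(15,15))
for c,xy in C.items():
    for b in blobs(cv2.morphologyEx(mask(im,c,110,146),cv2.MORPH_OPEN,K),400):
        m,ct=comp(cv2.morphologyEx(mask(im,c,110,146),cv2.MORPH_OPEN,K),b[0])
        x,e=circ(np.array([onz(p,q,63,True) for q in ct]));print(c,b[0],np.round(x,1),round(e,2),"off",np.round(x[:2]-xy,1))
E
```

```text
clock: 40.8
eef_pos: [646.0, -150.4, 79.5]
eef_rot: [3.14, 0.001, 1.57]
wrist_force: [0.5, -0.4, -2.2]
finger_gap: 41.5
finger_force: 20.0
clock: 41.7
eef_pos: [646.7, -149.8, 39.4]
eef_rot: [3.141, 0.0, 1.571]
wrist_force: [-0.3, 0.5, -0.4]
finger_gap: 56.4
finger_force: 0.0
clock: 42.6
eef_pos: [567.4, -139.8, 208.8]
eef_rot: [-3.141, -0.0, 1.571]
wrist_force: [-0.3, 0.2, 0.1]
finger_gap: 75.3
finger_force: 0.0
green (np.float64(395.9), np.float64(81.1)) [642.2 -22.7  19.2] 0.5 off [ 0.8 -0.2]
red (np.float64(389.3), np.float64(142.6)) [636.5 -86.3  19.9] 0.4 off [0.6 0.1]
red (np.float64(315.0), np.float64(165.1)) [ 560.5 -110.2   14.4] 0.28 off [-75.4 -23.8]
blue (np.float64(396.3), np.float64(202.2)) [ 647.1 -149.6   20.1] 0.76 off [0.4 0.3]
```

View pics/fin.png

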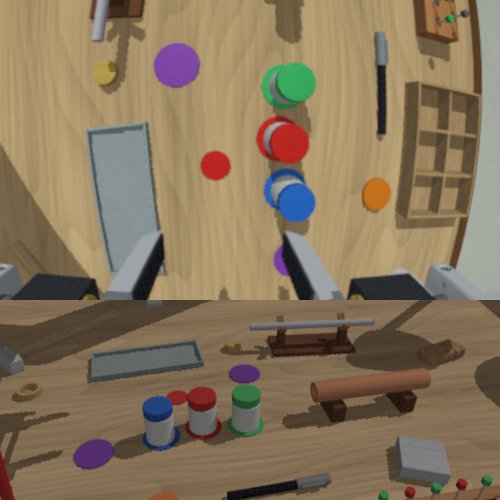

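All three jars stand upright on their own coasters, within 1 mm of centre: lids at (396,81) green, (389,143) red and (396,202) blue. The rod lies in both Vs, and the robot is clear of everything.

```bash
python3 -c "
from cell import manip
print(manip.sign_off())"
```

```text
the job is handed in; nothing more can be done
None
```

The job is handed in: by my last measurements the rod lies centred in both Vs to about 2 mm and each jar stands upright within about 1 mm of the centre of its own coaster (42.6 s on the clock before hand-in), though the hand-in call returned no verdict.

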